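Seat the probe logger in the thermometer well of a dry block heater

TASK

Set up the temperature check of the block heater: lift the thick steel probe logger out of the bench stand, feel with its stem for the small thermometer well in the aluminium heating block, and press it straight in, past the retaining spring, until its flange sits flush on the block; then let go. The block lies loosely in its chamber, so search for the well with a light touch, never lean hard on the delicate tip, and leave the other things on the bench as they are.

Things in the scene. Friction and masses are not known exactly. Their poses are not given: they have to be found in the camera images.
- logger_center (a point): Probe logger: loose round stainless-steel thing, 104 mm tall, 90 to 150 g, standing upright, stem down, in a bore of the stand. Stem below, then flange, then smooth round body 24 mm in diameter, 56 mm long (grip here), black cap 6 mm high on top. This point: on the axis, at mid-body, 70 mm above the stem tip. Its z axis points up along the logger, from stem to cap.
- logger_flange (a point): Middle of the underside of the logger's flange, where the stem begins; the flange is 28 mm in diameter, 4 mm thick. 32 mm below the mid-body point, 38 mm above the stem tip; same axes.
- logger_tip (a point): Middle of the flat tip of the logger's stem, same axes. The stem is a plain round rod 7.5 mm in diameter and 38 mm long with a square-cut end. The sensor in the tip is delicate: about 20 N on the tip is the most it should see while feeling for the well; the seated flange stands 30 N of push.
- heater: Dry block heater, fixed on the bench: white housing 260 mm deep (its x), 200 mm wide (its y), flat top 88 mm above the bench, sloping control panel at its -x end. Origin under its centre, at bench height; z up.
- chamber (a point): Centre of the heater's open 110 x 90 mm chamber, 95 mm above the bench; axes as the heater's. In it lies an aluminium block, 100 (x) by 80 (y) mm, top at this height, 7 mm proud of the housing. It lies loosely, up to 5 mm off this centre either way along x and along y; where is not measured. It stays put under a light touch and slides if pushed sideways with over about 9 N.
- well (a point): Where the thermometer well's mouth would be with the block central, 30 mm to -x of the chamber's centre; the true mouth is up to 5 mm off in x and in y. Blind hole 9 mm wide, 42 mm deep, sharp edge, no chamfer. A leaf spring inside, met 19 mm down, takes some 3 to 8 N to push past, then drags a little. Home: flange on the block, stem 38 mm in. The block's six other, 17 mm wells (for tubes) lie 36 mm and more to +x.
- stand: Bench stand, blue plastic block fixed to the bench, 60 (x) by 130 (y) by 48 mm high; origin under its centre, z up. Two vertical bores 11 mm in diameter, 42 mm deep, at y = -32.5 and +32.5 mm: one holds the logger, the other the pen thermometer, their flanges resting on its top.
- pen_center (a point): Pen thermometer, a bystander standing loose in the other bore of the stand: slim white plastic body 14 mm in diameter, 80 mm long, 22 mm flange; the point is at mid-body, 44 mm above the flange's underside. Its top is 138 mm above the bench. z up along it.
- bottle: Bystander: amber reagent bottle, 72 mm in diameter, 150 mm high, standing loose. Origin at the centre of its underside, z up.
- rack: Bystander: white tube rack with capped tubes, 70 (x) by 130 (y) mm, 79 mm high, standing loose. Origin at the centre of its underside, z up.
- tipbox: Bystander: clear tip box, 85 (x) by 125 (y) by 55 mm high, standing loose. Origin at the centre of its underside, z up.

How it is judged:
By the outcome, as a careful person would: the job done as asked, in the order asked, and still so for the second after the job is handed in, with the robot touching nothing.
It also fails if it takes over 72 s, if anything falls off the work surface, if the arm or the gripper's body presses on something with over 40 N, if the wrist force passes 120 N, or if a joint passes its speed limit or range.

ROBOT

A 6-joint arm with a two-finger parallel gripper is mounted at the origin on the work surface. World frame = base frame: x ahead of the robot, y to its left, z up, the work surface at z = 0. Lengths are in mm, angles in degrees, forces in N, time in s.
With the tool pointing down it reaches from about 325 to 850 mm from the base axis. Payload 4.4 kg.
Tool frame: the origin (TCP) lies at the very end of the fingers, on their centre line; the grasp point (between the pads) lies arm.grip_depth behind it (arm.grip_depth is the distance from the TCP to the grasp point, in mm); z points along the fingers, y is the direction in which the jaws open and shut (so a half turn about z gives the same grasp; the last joint's range is limited). The gripper opens to 94 mm and grips with 3 to 60 N. Pads are 16 mm wide; open, the fingers measure 119 mm over their backs; the gripper's body (75 mm by 177 mm) begins 78 mm behind the grasp point.
Start: joints at [-76.289, 11.837, 88.321, -0, 79.842, -8.623], TCP at [218.49, -531.873, 205.447] pointing down, gripper open.
Joint ranges: [-156.59, 156.59], [-49.26, 127.26], [12.9, 141.05], [-63.56, 243.56], [4.71, 150.69], [-161.64, 161.64]. Speed limits (degrees/s): [159.86, 159.86, 180, 180, 180, 180].

INTERFACE

Orientations are given as [roll, pitch, yaw] about the fixed x, y, z axes, in that order (R = Rz(yaw) Ry(pitch) Rx(roll)).
In Python, from plant import arm, cams gives the robot as it stands.
- The arm moves only by the tool carry_out, never from a script. Its arguments are lists of equal length, an entry for each row: "delta_pos": the shift along the world's x, y, z each as a share of 12 cm, from -1 to 1, a list of three; "turn": the turn, a rotation vector about the world's x, y, z each as a share of pi rad, from -1 to 1, a list of three. In form: {"delta_pos": [[x, y, z], ...], "turn": [[rx, ry, rz], ...]}. A call has 1 to 10 rows; each row is the pose to reach, as a shift and turn from the pose commanded when the call began, turning the shorter way round; what a row does not reach only later rows make up. A row lasts 1/8 s, in which the tool goes at most 62.5 mm and 10.7 degrees, less where a joint would pass 70% of its speed; a pose out of reach is approached as far as the arm can. A call with a number of a shift or a turn outside -1 to 1 is refused whole. A call with a gripper value outside its range is refused whole. "claw" is the finger opening in mm, from 0 to 94, set as the call begins (left out, the last holds). The fingers move at their own pace and stop on an object; the grip force is fixed at half the most. Time passes only in rows, so rows that repeat a pose let the fingers close. It gives the time, the measured TCP pose, the force and the opening at its end, in the units of the state.
- arm.observe(): the state, without advancing time (a new reading comes with each control period).
- cams.capture(name): name is "side" or "top" or "wrist"; returns a dict with "pixels" (420x560x3 uint8, red, green, blue), "fov_y" (degrees; the focal length in pixels is half the picture's height over the tangent of half this angle, whatever the lens; pixels are square), "cx", "cy" (the principal point, pixels), "world_from_camera" (4x4, takes a point from camera to world coordinates); the wrist camera has in their place "T_tool_cam" (4x4, takes a point from camera to tool coordinates, whose origin is the TCP and whose axes are the flange's). Camera axes: x right, y down, z forward; pixel columns grow to the right and rows downward; lengths in mm; the calibration is good to about 2 mm. A picture is of the moment at which its call begins: read the wrist's pose just before it. There is no depth.
- arm.sign_off(): hands the job in, once; it reports no verdict.
Trained networks look in a picture, given as the dict that the camera call returned (one of the last four; its "shot" number tells which), for a name from the list of things; names that differ only in an ending like _2 or _b are one class to them, and where a whole thing is asked for, a point or a joint stands for the part that bears it (a point fixed in the world has none). Each returns a list of dicts, best first, with "p" (0 to 1); they miss things now and then, are a little off and sometimes report something else, mostly with a low value. They report only what shows in the picture. A call takes as long as a camera call.
- cams.find_in(picture, name): "location" ([row, column] in pixels, amid what is visible of it).
- cams.silhouettes(picture, name): "pixels" (420x560 bool, what is visible of it) and "location" ([row, column] in pixels, amid what is visible of it).
The state is a dict: "time_s": time; "joint_pos": joint angles; "dq": joint speeds; "tau": joint torques, N m; "ee_pos": TCP position; "tool_rot": TCP orientation; "contact_force": force on the tool from outside, world axes, zero at the start; "moment": the same for the moment, N m; "opening": opening from 0.0 (shut) to 1.0 (fully open).
Only numpy, scipy, OpenCV 4.12 (cv2) and the standard library are available. Lean on these libraries where they do the work, as an engineer would, in place of code of your own. Each camera call takes 0.05 s, during which the arm holds its last target. There are 200 camera calls.

## Working session

There is one attempt and no reset: what is moved stays moved. The work goes in short steps, Python scripts to look and compute and a tool call to move; the robot and the scene stay as the last step left them, time stands still between calls to the robot, and variables do not carry over. Pictures are saved under pics/ and viewed, about 8 in all and at most 12, crops included, and the job is handed in when it is done.

Besides the shell and the picture viewer there is one more tool, called after "Request:" by a JSON object that holds its "name" and its "arguments", one argument or row to a line. carry_out: Moves the arm, as the interface text tells. Its arguments: {"type":"object","properties":{"delta_pos":{"type":"array"},"turn":{"type":"array"},"claw":{"type":"number"}},"required":["delta_pos","turn"]}

```bash
mkdir -p pics; ls; cat > h.py <<'E'
import numpy as np, cv2, json
from plant import arm, cams
from scipy.spatial.transform import Rotation as R
def f(p): return 210/np.tan(np.radians(p['fov_y']/2))
def wfc(p, s=None):
    if 'world_from_camera' in p: return np.array(p['world_from_camera'])
    T=np.eye(4); T[:3,:3]=R.from_euler('xyz',s['tool_rot'],degrees=True).as_matrix(); T[:3,3]=s['ee_pos']
    return T@np.array(p['T_tool_cam'])
def ray(p,rc,z,s=None):
    T=wfc(p,s); d=T[:3,:3]@np.array([(rc[1]-p['cx'])/f(p),(rc[0]-p['cy'])/f(p),1]); o=T[:3,3]
    return o+d*(z-o[2])/d[2]
def proj(p,X,s=None):
    T=np.linalg.inv(wfc(p,s)); c=T[:3,:3]@np.array(X)+T[:3,3]
    return np.array([p['cy']+f(p)*c[1]/c[2],p['cx']+f(p)*c[0]/c[2]])
def save(p,n): cv2.imwrite('pics/'+n+'.png',cv2.cvtColor(np.array(p['pixels']),cv2.COLOR_RGB2BGR))
E
python3 - <<'E'
from h import *
s=arm.observe(); print(s, arm.grip_depth)
for n in ['top','side']:
    p=cams.capture(n); save(p,n+'0'); print(n,p['fov_y'],p['cx'],p['cy'],np.round(p['world_from_camera'],3).tolist())
    for k,z in [('logger_center',104),('heater',88),('stand',48),('pen_center',92),('bottle',150),('rack',79),('tipbox',55)]:
        for d in cams.find_in(p,k)[:2]:
            print(k,np.round(d['p'],2),np.round(d['location']),np.round(ray(p,d['location'],z)))
E
```

```text
pics
{'time_s': 0.0, 'joint_pos': array([-7.62897488e+01,  1.18842376e+01,  8.84046860e+01,  1.09531000e-03,
        7.98427171e+01, -8.62339942e+00]), 'dq': array([-0.00743875, -0.04058942,  0.05710901,  0.01840656,  0.00837915,
       -0.06825112]), 'tau': array([ 2.56167878e-03, -3.70866394e+01, -2.81415403e+01,  7.01170857e-02,
        3.61337804e-02, -1.79390995e-04]), 'ee_pos': array([ 218.29562992, -531.06702522,  204.29189314]), 'tool_rot': array([-1.79870009e+02, -2.08035851e-02,  2.23334326e+01]), 'contact_force': array([-0.59086811,  0.21427009,  1.27709093]), 'moment': array([-0.00513259, -0.03561949,  0.00686942]), 'opening': 0.9991263443357956} 18.8
top 42.58152483210588 283.9705683647648 215.95446133837234 [[-0.027, -0.984, 0.177, 338.068], [-1.0, 0.024, -0.02, -47.571], [0.015, -0.178, -0.984, 1371.95], [0.0, 0.0, 0.0, 1.0]]
logger_center 0.52 [243. 161.] [508. 219. 104.]
heater 0.85 [220. 275.] [560. -52.  88.]
heater 0.23 [242. 160.] [513. 225.  88.]
stand 0.83 [242. 152.] [519. 253.  48.]
pen_center 0.45 [234. 135.] [532. 283.  92.]
bottle 0.76 [264. 430.] [ 440. -401.  150.]
rack 0.88 [176. 173.] [677. 197.  79.]
tipbox 0.78 [181. 407.] [ 656. -387.   55.]
side 56.465911111848705 274.20954315908534 213.1815402669163 [[-0.903, -0.271, 0.333, 248.944], [-0.429, 0.539, -0.725, 603.777], [0.017, -0.797, -0.603, 646.686], [0.0, 0.0, 0.0, 1.0]]
logger_center 0.97 [315. 228.] [495. 247. 104.]
heater 0.72 [235. 264.] [543.  15.  88.]
stand 0.72 [342. 215.] [511. 271.  48.]
pen_center 0.94 [329. 201.] [527. 285.  92.]
bottle 0.9 [164. 363.] [ 410. -279.  150.]
rack 0.64 [290. 155.] [661. 241.  79.]
tipbox 0.71 [165. 290.] [ 633. -344.   55.]
tipbox 0.41 [316. 228.] [516. 217.  55.]
```

View pics/top0.png

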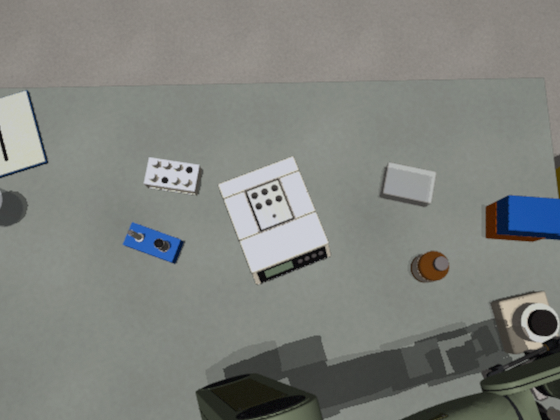

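View pics/side0.png

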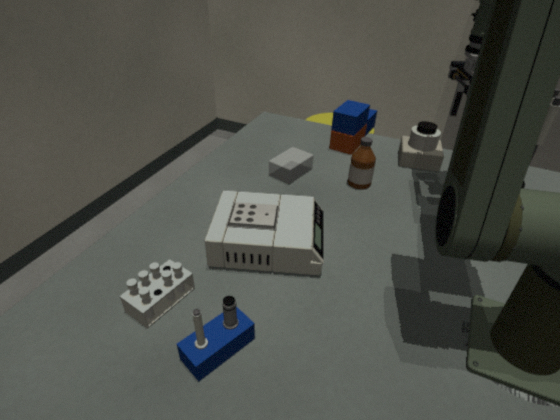

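The top view shows the heater near the middle, with the small well at about (215, 274). The stand is at about (242, 152), with the pen at (237, 138) and the logger at (243, 162). Next I'll triangulate the logger and get the yaws.

```bash
python3 - <<'E'
from h import *
from scipy.optimize import least_squares
t=cams.capture('top'); s=cams.capture('side')
for k in ['logger_center','pen_center']:
    obs=[]
    for p in (t,s):
        d=cams.silhouettes(p,k)[0]; obs.append((p,np.array(d['location']))); print(k,d['p'],d['location'],d['pixels'].sum())
    r=least_squares(lambda X:np.concatenate([proj(p,X)-o for p,o in obs]),[520,220,90]); print(np.round(r.x,1),np.round(r.fun,1))
for k,z in [('stand',48),('heater',88),('rack',79)]:
    m=cams.silhouettes(t,k)[0]['pixels'].astype(np.uint8)
    c=max(cv2.findContours(m,0,2)[0],key=cv2.contourArea)
    b=cv2.boxPoints(cv2.minAreaRect(c)); print(k,[np.round(ray(t,(q[1],q[0]),z)[:2]).tolist() for q in b])
im=cv2.cvtColor(np.array(t['pixels']),cv2.COLOR_RGB2GRAY)
for a,b in [((215,274),95),((188,266),95),((237,138),140),((243,160),114)]: print(a,ray(t,a,b))
q=np.array(t['pixels'])[150:290,110:340,::-1]; cv2.imwrite('pics/c.png',cv2.resize(q,None,fx=3.4,fy=3.4,interpolation=2))
E
```

```text
logger_center 0.63 [243.6, 160.9] 133
logger_center 0.82 [313.3, 230.2] 436
[508.2 223.9  75.5] [ 1.2  0.5 -0.2 -0.9]
pen_center 0.69 [246.2, 149.9] 1195
pen_center 0.76 [328.3, 200.0] 354
[530.3 264.3  62.5] [-9.3 -3.9  1.6  7.1]
stand [[515.0, 328.0], [574.0, 308.0], [522.0, 177.0], [464.0, 198.0]]
heater [[654.0, 89.0], [725.0, -101.0], [473.0, -187.0], [407.0, -1.0]]
rack [[654.0, 270.0], [732.0, 258.0], [704.0, 126.0], [627.0, 139.0]]
(215, 274) [571.11790118 -49.53143283  95.        ]
(188, 266) [638.26098776 -31.69659712  95.        ]
(237, 138) [519.16117809 264.07972437 140.        ]
(243, 160) [507.50181129 219.04680534 114.        ]
```

View pics/c.png

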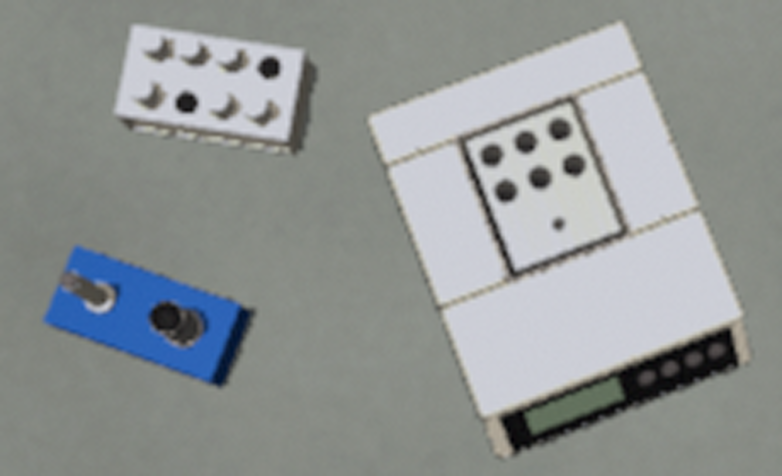

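Request:
{"name": "carry_out", "arguments": {
  "delta_pos": [
    [0.36,0.5,0.05],
    [0.71,1,0.1],
    [0.71,1,0.1]
  ],
  "turn": [
    [0,0,0.0325],
    [0,0,0.065],
    [0,0,0.065]
  ],
  "claw": 60
}}

```text
time_s: 1.62
ee_pos: [305.2, -409.4, 217.8]
tool_rot: [180.0, -0.0, 34.2]
contact_force: [-0.6, -1.0, -0.1]
opening: 0.718
```

Request:
{"name": "carry_out", "arguments": {
  "delta_pos": [
    [0.36,0.5,0.05],
    [0.71,1,0.1],
    [0.71,1,0.1]
  ],
  "turn": [
    [0,0,0.0325],
    [0,0,0.065],
    [0,0,0.065]
  ]
}}

```text
time_s: 2.0
ee_pos: [390.4, -289.3, 230.0]
tool_rot: [179.9, -0.0, 46.0]
contact_force: [0.4, 0.1, 0.6]
opening: 0.636
```

Request:
{"name": "carry_out", "arguments": {
  "delta_pos": [
    [0.36,0.5,0.05],
    [0.71,1,0.1],
    [0.71,1,0.1]
  ],
  "turn": [
    [0,0,0.0325],
    [0,0,0.065],
    [0,0,0.065]
  ]
}}

```text
time_s: 2.38
ee_pos: [475.6, -169.2, 242.0]
tool_rot: [179.9, -0.0, 57.7]
contact_force: [0.7, -0.5, 0.5]
opening: 0.638
```

Request:
{"name": "carry_out", "arguments": {
  "delta_pos": [
    [0.36,0.5,0.05],
    [0.71,1,0.1],
    [0.71,1,0.1],
    [0.71,1,0.1],
    [0.71,1,0.1]
  ],
  "turn": [
    [0,0,0.0325],
    [0,0,0.065],
    [0,0,0.065],
    [0,0,0.065],
    [0,0,0.065]
  ]
}}

```text
time_s: 3.0
ee_pos: [558.7, -52.6, 253.2]
tool_rot: [-180.0, 0.0, 69.1]
contact_force: [0.7, -0.2, -0.2]
opening: 0.639
```

```bash
python3 - <<'E'
from h import *
s=arm.observe(); p=cams.capture('wrist'); save(p,'w1')
print({k:np.round(v,2) for k,v in s.items()}); print(np.round(p['T_tool_cam'],3).tolist(),p['fov_y'],p['cx'],p['cy'])
print(proj(p,[570,-50,95],s))
for k in ['well','chamber','heater']: print(k,[(round(d['p'],2),np.round(d['location']).tolist()) for d in cams.find_in(p,k)[:3]])
E
```

```text
{'time_s': np.float64(3.0), 'joint_pos': array([-1.419e+01,  8.270e+00,  8.680e+01, -4.000e-02,  8.497e+01,
        6.710e+00]), 'dq': array([-0.94, -0.32,  0.39,  0.21,  0.09,  0.04]), 'tau': array([  0.62, -35.22, -29.22,   0.12,  -0.  ,  -0.  ]), 'ee_pos': array([558.68, -52.59, 253.19]), 'tool_rot': array([-1.7996e+02,  4.0000e-02,  6.9100e+01]), 'contact_force': array([ 0.74, -0.23, -0.15]), 'moment': array([ 0.  , -0.02, -0.01]), 'opening': np.float64(0.64)}
[[0.0, -0.972, -0.233, 67.373], [1.0, 0.001, -0.0, -0.014], [0.001, -0.233, 0.972, -179.664], [0.0, 0.0, 0.0, 1.0]] 71.2685564710485 283.34936531932703 214.06583980091594
[197.31334938 291.84242755]
well [(0.81, [186.0, 300.0])]
chamber [(0.97, [185.0, 294.0])]
heater [(0.58, [185.0, 297.0])]
```

View pics/w1.png

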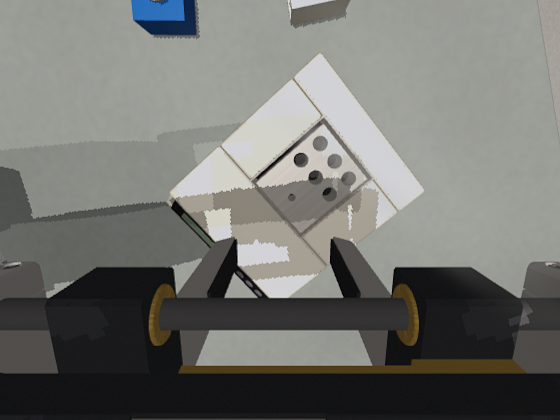

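The wrist view shows the small well at about (197, 292), which matches the top-view estimate. I'll refine it to sub-pixel, then move on to the logger.

```bash
python3 - <<'E'
from h import *
s=arm.observe(); p=cams.capture('wrist')
g=cv2.cvtColor(np.array(p['pixels']),cv2.COLOR_RGB2GRAY).astype(float)
w=g[190:205,284:300]; print(w.astype(int))
d=np.clip(np.median(w)-25-w,0,None); yy,xx=np.mgrid[190:205,284:300]
c=(np.sum(d*yy)/d.sum(),np.sum(d*xx)/d.sum()); print(c, ray(p,c,95,s))
m=[ray(p,q,95,s)[:2] for q in [(160,301),(144,320),(177,316),(161,334),(194,329),(179,348)]]
print(np.round(m,1)); print(s['ee_pos'])
E
```

```text
[[118 119 120 120 120 121 121 121 121 122 121 119 118 118 118 118]
 [118 120 121 121 121 121 121 123 123 122 119 118 118 119 118 117]
 [120 120 121 121 122 123 124 125 123 119 117 117 118 118 116 118]
 [120 120 121 122 121  99 102  98 101 117 119 118 119 116 118 120]
 [121 121 120 122 111  49  40  34  68 101 113 119 117 118 121 121]
 [121 121 122 121  93  74  68  71  82  80  95 120 119 120 120 119]
 [121 121 122 116  81  84  84  83  82  78  82 114 121 119 119 120]
 [122 122 120 107  82  83  83  82  80  79  82 106 120 119 119 119]
 [122 120 118 110  85  84  83  82  80  79  83 116 119 119 118 117]
 [120 117 117 116  98  82  83  82  80  80  99 121 118 118 116 114]
 [117 117 117 118 112  99  97  91  92 103 117 120 118 115 114 113]
 [117 117 118 118 118 120 116 110 112 121 120 118 115 114 113 114]
 [118 118 116 117 120 121 120 120 120 119 117 115 114 113 115 116]
 [117 117 117 120 120 119 119 119 118 116 114 114 114 115 116 116]
 [117 118 120 121 119 119 119 118 116 115 114 115 115 116 117 118]]
(np.float64(195.93617021276594), np.float64(290.8351063829787)) [569.63968963 -48.46073786  95.        ]
[[595.  -13.9]
 [621.   -4.9]
 [604.5 -38.1]
 [629.7 -28.3]
 [612.1 -62.2]
 [638.2 -53.5]]
[558.74740237 -53.00110622 253.41104508]
```

Request:
{"name": "carry_out", "arguments": {
  "delta_pos": [
    [-0.22,0.5,-0.1],
    [-0.43,1,-0.2],
    [-0.43,1,-0.2]
  ],
  "turn": [
    [0,0,0],
    [0,0,0],
    [0,0,0]
  ]
}}

```text
time_s: 3.62
ee_pos: [505.4, 70.3, 228.5]
tool_rot: [-179.9, 0.0, 69.3]
contact_force: [0.8, 0.6, -0.4]
opening: 0.638
```

Request:
{"name": "carry_out", "arguments": {
  "delta_pos": [
    [0,0.5,0],
    [0,1,0],
    [0,1,0],
    [0,1,0],
    [0,1,0]
  ],
  "turn": [
    [0,0,0],
    [0,0,0],
    [0,0,0],
    [0,0,0],
    [0,0,0]
  ]
}}

```text
time_s: 4.25
ee_pos: [508.2, 186.4, 229.5]
tool_rot: [180.0, 0.0, 69.0]
contact_force: [-0.1, 0.1, 0.4]
opening: 0.635
```

```bash
python3 - <<'E'
from h import *
s=arm.observe(); p=cams.capture('wrist'); save(p,'w2')
print(s['ee_pos'],s['tool_rot'],s['contact_force'])
for k in ['logger_center','pen_center','stand']:
  for d in cams.silhouettes(p,k)[:1]:
    m=d['pixels']; r,c=np.nonzero(m); print(k,d['p'],d['location'],r.min(),r.max(),c.min(),c.max())
print('pred',[np.round(proj(p,[507,222,z],s)) for z in (114,80,48)])
E
```

```text
[508.20663621 186.41621208 229.53699273] [1.79976665e+02 2.15988444e-02 6.89934630e+01] [-0.11601303  0.07422249  0.40950964]
logger_center 0.85 [172.8, 273.4] 160 188 260 284
pen_center 0.62 [114.5, 270.9] 99 125 262 281
stand 0.59 [139.3, 275.6] 85 197 247 298
pred [array([179., 270.]), array([176., 271.]), array([173., 272.])]
```

View pics/w2.png

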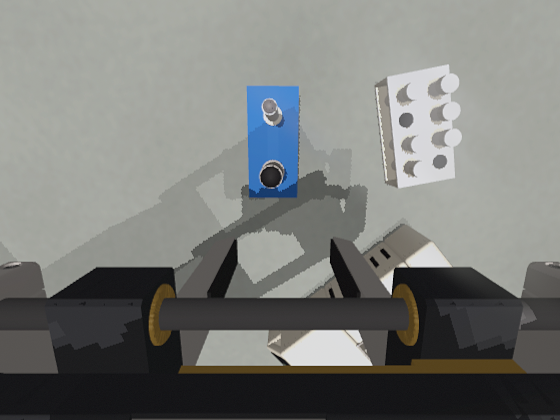

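The cap is at about (177, 271), which puts the logger near (508.5, 223.5). The jaws are already lined up with the stand, so I'll descend and grip.

Request:
{"name": "carry_out", "arguments": {
  "delta_pos": [
    [0.007,0.295,0],
    [0.007,0.295,-0.4],
    [0.007,0.295,-0.8],
    [0.007,0.295,-0.8]
  ],
  "turn": [
    [0,0,0],
    [0,0,0],
    [0,0,0],
    [0,0,0]
  ]
}}

```text
time_s: 4.95
ee_pos: [504.7, 222.1, 129.2]
tool_rot: [-179.5, 0.3, 69.1]
contact_force: [0.7, -0.1, -0.8]
opening: 0.64
```

Request:
{"name": "carry_out", "arguments": {
  "delta_pos": [
    [0,0,-0.3],
    [0,0,-0.6],
    [0,0,-0.6],
    [0,0,-0.6]
  ],
  "turn": [
    [0,0,0],
    [0,0,0],
    [0,0,0],
    [0,0,0]
  ]
}}

```text
time_s: 5.45
ee_pos: [510.7, 223.9, 64.1]
tool_rot: [179.8, -0.1, 69.1]
contact_force: [-0.1, 0.1, -0.2]
opening: 0.641
```

Request:
{"name": "carry_out", "arguments": {
  "delta_pos": [
    [0,0,0],
    [0,0,0],
    [0,0,0],
    [0,0,0],
    [0,0,0],
    [0,0,0],
    [0,0,0]
  ],
  "turn": [
    [0,0,0],
    [0,0,0],
    [0,0,0],
    [0,0,0],
    [0,0,0],
    [0,0,0],
    [0,0,0]
  ],
  "claw": 10
}}

```text
time_s: 6.32
ee_pos: [508.5, 223.6, 61.6]
tool_rot: [-180.0, -0.0, 69.1]
contact_force: [-1.6, 0.4, 2.8]
opening: 0.251
```

Request:
{"name": "carry_out", "arguments": {
  "delta_pos": [
    [0,0,0.1],
    [0,0,0.4],
    [0,0,0.8],
    [0,0,1.0],
    [0,0,1.0],
    [0,0,1.0]
  ],
  "turn": [
    [0,0,0],
    [0,0,0],
    [0,0,0],
    [0,0,0],
    [0,0,0],
    [0,0,0]
  ]
}}

```text
time_s: 7.08
ee_pos: [507.5, 223.2, 180.1]
tool_rot: [-179.9, 0.1, 69.1]
contact_force: [0.7, 0.2, -1.8]
opening: 0.249
```

```bash
python3 - <<'E'
from h import *
s=arm.observe(); p=cams.capture('wrist'); q=cams.capture('side')
a=np.array(p['pixels'])[120:400,160:400]; 
T=s['ee_pos']; print(T,s['tool_rot'],s['contact_force'],s['moment'],s['opening'])
tip=proj(q,T+[0,0,-51.2]); cap=proj(q,T+[0,0,52.8]); print('side tip/cap pred',tip,cap,'mid',proj(q,T+[0,0,18.8]))
r,c=int(tip[0]),int(tip[1]); b=np.array(q['pixels'])[max(0,r-100):r+40,c-60:c+60]; print(r-100,c-60)
cv2.imwrite('pics/g1.png',np.hstack([cv2.resize(a[...,::-1],(400,467)),cv2.resize(b[...,::-1],(400,467),interpolation=2)]))
for n,im in (('wrist',p),('side',q)):
  for d in cams.find_in(im,'logger_center')[:1]+cams.find_in(im,'logger_tip')[:1]: print(n,d)
E
```

```text
[507.4753738  223.22171634 180.05424861] [-1.79884541e+02  8.46421443e-02  6.91334867e+01] [ 0.69434991  0.16055257 -1.79719716] [ 0.03209957 -0.02012357  0.02753009] 0.24881382010521685
side tip/cap pred [293.05808921 228.18577365] [248.20801128 224.61162852] mid [263.85011576 225.85816262]
193 168
wrist {'location': [264.4, 285.8], 'p': 0.62}
wrist {'location': [264.1, 283.7], 'p': 0.93}
side {'location': [274.8, 222.7], 'p': 0.7}
side {'location': [269.4, 223.5], 'p': 0.63}
```

View pics/g1.png

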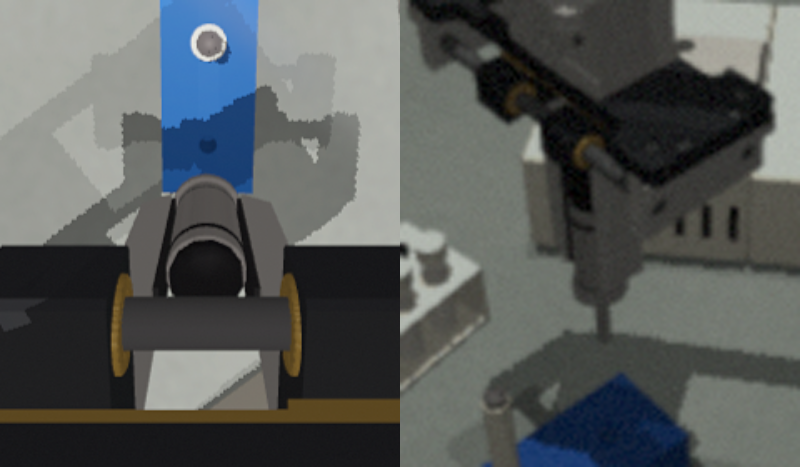

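The logger is held upright, with its tip where predicted (side view about (295, 229)). Next I'll carry it over the well.

Request:
{"name": "carry_out", "arguments": {
  "delta_pos": [
    [0.08,-0.3,0],
    [0.17,-0.7,0],
    [0.25,-1,0],
    [0.25,-1,0]
  ],
  "turn": [
    [0,0,0],
    [0,0,0],
    [0,0,0],
    [0,0,0]
  ]
}}

```text
time_s: 7.88
ee_pos: [539.0, 101.3, 181.1]
tool_rot: [-180.0, 0.0, 68.9]
contact_force: [0.3, 0.7, -1.0]
opening: 0.25
```

Request:
{"name": "carry_out", "arguments": {
  "delta_pos": [
    [0.08,-0.3,0],
    [0.17,-0.7,0],
    [0.25,-1,0],
    [0.25,-1,0]
  ],
  "turn": [
    [0,0,0],
    [0,0,0],
    [0,0,0],
    [0,0,0]
  ]
}}

```text
time_s: 8.38
ee_pos: [569.0, -17.8, 181.1]
tool_rot: [-180.0, -0.0, 69.0]
contact_force: [-0.9, -0.5, -1.1]
opening: 0.251
```

Request:
{"name": "carry_out", "arguments": {
  "delta_pos": [
    [0.004,-0.15,-0.05],
    [0.004,-0.281,-0.15],
    [0.004,-0.281,-0.2],
    [0.004,-0.281,-0.2],
    [0.004,-0.281,-0.2],
    [0.004,-0.281,-0.2],
    [0.004,-0.281,-0.2]
  ],
  "turn": [
    [0,0,0],
    [0,0,0],
    [0,0,0],
    [0,0,0],
    [0,0,0],
    [0,0,0],
    [0,0,0]
  ]
}}

```text
time_s: 9.25
ee_pos: [569.3, -50.0, 157.8]
tool_rot: [180.0, -0.0, 69.2]
contact_force: [0.2, 0.4, -0.9]
opening: 0.251
```

```bash
python3 - <<'E'
from h import *
s=arm.observe(); p=cams.capture('wrist'); q=cams.capture('side'); t=cams.capture('top')
T=s['ee_pos']; print(T,s['tool_rot'],s['contact_force'],s['opening'])
for n,im in (('side',q),('top',t)):
  tip=proj(im,T+[0,0,-51.2]); w=proj(im,[569.3,-49.3,95]); print(n,'tip',tip,'well',w)
r,c=213,240
b=np.array(q['pixels'])[180:250,210:310]
a=np.array(p['pixels'])[120:400,140:420]
cv2.imwrite('pics/g2.png',np.hstack([cv2.resize(b[...,::-1],(500,350),interpolation=2),cv2.resize(a[...,::-1],(350,350))[:350,:300]]))
E
```

```text
[569.25843446 -49.99033129 157.83924644] [ 1.79958963e+02 -5.35544142e-03  6.91596535e+01] [ 0.16654197  0.36443858 -0.94554818] 0.25136546860126713
side tip [209.4574061  266.26136047] well [213.61569262 266.08935408]
top tip [214.88610253 274.19709631] well [215.74483691 273.92194812]
```

View pics/g2.png

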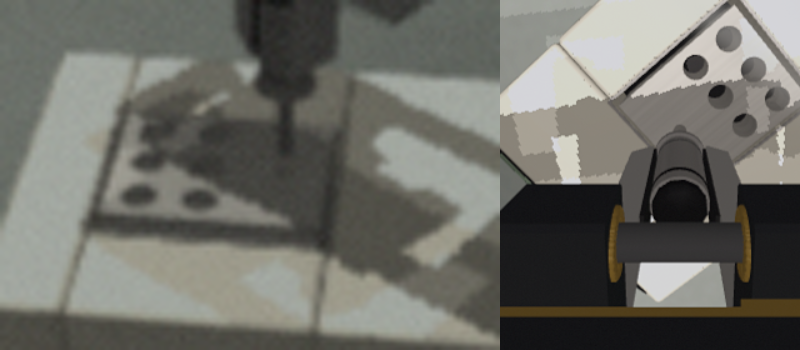

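Request:
{"name": "carry_out", "arguments": {
  "delta_pos": [
    [0,0,-0.03],
    [0,0,-0.06],
    [0,0,-0.075],
    [0,0,-0.08],
    [0,0,-0.08],
    [0,0,-0.08]
  ],
  "turn": [
    [0,0,0],
    [0,0,0],
    [0,0,0],
    [0,0,0],
    [0,0,0],
    [0,0,0]
  ]
}}

```text
time_s: 10.15
ee_pos: [569.2, -50.2, 148.0]
tool_rot: [180.0, -0.0, 69.1]
contact_force: [0.7, 0.1, -1.0]
opening: 0.249
```

Request:
{"name": "carry_out", "arguments": {
  "delta_pos": [
    [0,0,-0.003],
    [0,0,-0.006],
    [0,0,-0.009],
    [0,0,-0.012],
    [0,0,-0.012]
  ],
  "turn": [
    [0,0,0],
    [0,0,0],
    [0,0,0],
    [0,0,0],
    [0,0,0]
  ]
}}

```text
time_s: 10.78
ee_pos: [569.0, -50.2, 146.3]
tool_rot: [-180.0, 0.0, 69.1]
contact_force: [0.1, -0.2, -1.6]
opening: 0.25
```

Request:
{"name": "carry_out", "arguments": {
  "delta_pos": [
    [0,0,-0.002],
    [0,0,-0.004],
    [0,0,-0.006],
    [0,0,-0.008],
    [0,0,-0.008]
  ],
  "turn": [
    [0,0,0],
    [0,0,0],
    [0,0,0],
    [0,0,0],
    [0,0,0]
  ]
}}

```text
time_s: 11.4
ee_pos: [569.0, -50.2, 145.4]
tool_rot: [-180.0, 0.0, 69.1]
contact_force: [-0.1, 0.8, -0.5]
opening: 0.249
```

Request:
{"name": "carry_out", "arguments": {
  "delta_pos": [
    [0,0,-0.002],
    [0,0,-0.004],
    [0,0,-0.006],
    [0,0,-0.008],
    [0,0,-0.008]
  ],
  "turn": [
    [0,0,0],
    [0,0,0],
    [0,0,0],
    [0,0,0],
    [0,0,0]
  ]
}}

```text
time_s: 12.02
ee_pos: [569.0, -50.2, 144.4]
tool_rot: [-180.0, 0.0, 69.1]
contact_force: [0.0, 0.4, -0.2]
opening: 0.248
```

Request:
{"name": "carry_out", "arguments": {
  "delta_pos": [
    [0,0,-0.003],
    [0,0,-0.006],
    [0,0,-0.009],
    [0,0,-0.012],
    [0,0,-0.012]
  ],
  "turn": [
    [0,0,0],
    [0,0,0],
    [0,0,0],
    [0,0,0],
    [0,0,0]
  ]
}}

```text
time_s: 12.65
ee_pos: [569.0, -50.2, 143.0]
tool_rot: [-180.0, 0.0, 69.1]
contact_force: [0.0, 0.1, -1.7]
opening: 0.25
```

Request:
{"name": "carry_out", "arguments": {
  "delta_pos": [
    [0,0,-0.01],
    [0,0,-0.02],
    [0,0,-0.03],
    [0,0,-0.04],
    [0,0,-0.04]
  ],
  "turn": [
    [0,0,0],
    [0,0,0],
    [0,0,0],
    [0,0,0],
    [0,0,0]
  ]
}}

```text
time_s: 13.28
ee_pos: [568.9, -50.2, 138.1]
tool_rot: [-180.0, 0.0, 69.1]
contact_force: [0.0, -0.2, -0.9]
opening: 0.254
```

```bash
python3 - <<'E'
from h import *
s=arm.observe(); q=cams.capture('side'); w=cams.capture('wrist')
print(s['ee_pos'],s['contact_force'],s['moment'])
b=np.array(q['pixels'])[170:240,220:310]; a=np.array(w['pixels'])[120:400,140:420]
cv2.imwrite('pics/g3.png',np.hstack([cv2.resize(b[...,::-1],(450,350),interpolation=2),cv2.resize(a[...,::-1],(350,350))]))
E
```

```text
[568.89888657 -50.165019   138.08543562] [ 0.00697459 -0.22773771 -0.86093326] [-0.00503984 -0.04573309  0.02655356]
```

View pics/g3.png

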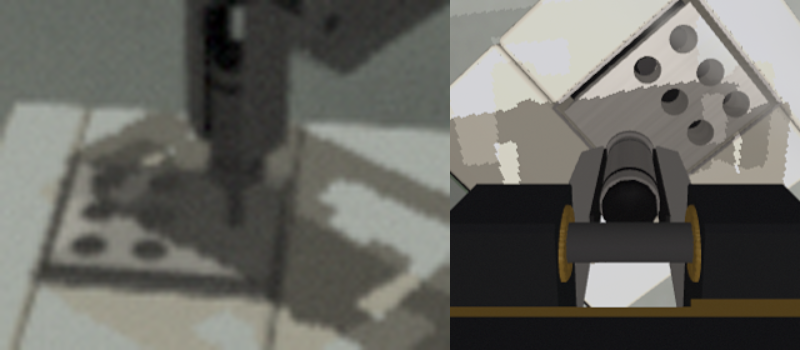

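The stem is clearly going into the well: the tip is about 8 mm down and the force reading is no more than noise. I'll keep pressing straight in and watch the force.

Request:
{"name": "carry_out", "arguments": {
  "delta_pos": [
    [0,0,-0.015],
    [0,0,-0.03],
    [0,0,-0.045],
    [0,0,-0.06],
    [0,0,-0.075],
    [0,0,-0.075]
  ],
  "turn": [
    [0,0,0],
    [0,0,0],
    [0,0,0],
    [0,0,0],
    [0,0,0],
    [0,0,0]
  ]
}}

```text
time_s: 14.12
ee_pos: [568.9, -50.2, 129.1]
tool_rot: [-180.0, 0.0, 69.1]
contact_force: [-0.8, 0.2, -1.3]
opening: 0.249
```

Request:
{"name": "carry_out", "arguments": {
  "delta_pos": [
    [0,0,-0.01],
    [0,0,-0.02],
    [0,0,-0.025],
    [0,0,-0.025]
  ],
  "turn": [
    [0,0,0],
    [0,0,0],
    [0,0,0],
    [0,0,0]
  ]
}}

```text
time_s: 14.62
ee_pos: [568.9, -50.2, 126.2]
tool_rot: [-180.0, 0.0, 69.1]
contact_force: [-0.2, 0.0, -1.2]
opening: 0.252
```

Request:
{"name": "carry_out", "arguments": {
  "delta_pos": [
    [0,0,-0.008],
    [0,0,-0.016],
    [0,0,-0.024],
    [0,0,-0.024]
  ],
  "turn": [
    [0,0,0],
    [0,0,0],
    [0,0,0],
    [0,0,0]
  ]
}}

```text
time_s: 15.12
ee_pos: [568.9, -50.2, 123.5]
tool_rot: [-180.0, 0.0, 69.1]
contact_force: [-1.4, -1.3, 1.9]
opening: 0.248
```

Request:
{"name": "carry_out", "arguments": {
  "delta_pos": [
    [0,0,-0.008],
    [0,0,-0.016],
    [0,0,-0.024],
    [0,0,-0.024]
  ],
  "turn": [
    [0,0,0],
    [0,0,0],
    [0,0,0],
    [0,0,0]
  ]
}}

```text
time_s: 15.62
ee_pos: [568.9, -50.2, 120.2]
tool_rot: [-180.0, 0.0, 69.1]
contact_force: [-2.0, -0.8, 1.9]
opening: 0.253
```

Request:
{"name": "carry_out", "arguments": {
  "delta_pos": [
    [0,0,-0.012],
    [0,0,-0.025],
    [0,0,-0.037],
    [0,0,-0.05],
    [0,0,-0.05]
  ],
  "turn": [
    [0,0,0],
    [0,0,0],
    [0,0,0],
    [0,0,0],
    [0,0,0]
  ]
}}

```text
time_s: 16.25
ee_pos: [568.9, -50.2, 113.9]
tool_rot: [-180.0, -0.0, 69.1]
contact_force: [-1.3, -1.2, 0.7]
opening: 0.254
```

Request:
{"name": "carry_out", "arguments": {
  "delta_pos": [
    [0,0,-0.008],
    [0,0,-0.016],
    [0,0,-0.02],
    [0,0,-0.02]
  ],
  "turn": [
    [0,0,0],
    [0,0,0],
    [0,0,0],
    [0,0,0]
  ]
}}

```text
time_s: 16.75
ee_pos: [568.9, -50.2, 112.0]
tool_rot: [-180.0, 0.0, 69.1]
contact_force: [-2.9, -0.7, 2.5]
opening: 0.248
```

Request:
{"name": "carry_out", "arguments": {
  "delta_pos": [
    [0,0,-0.006],
    [0,0,-0.012],
    [0,0,-0.018],
    [0,0,-0.018]
  ],
  "turn": [
    [0,0,0],
    [0,0,0],
    [0,0,0],
    [0,0,0]
  ]
}}

```text
time_s: 17.25
ee_pos: [568.9, -50.2, 109.6]
tool_rot: [-180.0, -0.0, 69.1]
contact_force: [-2.6, -0.3, -0.4]
opening: 0.254
```

Request:
{"name": "carry_out", "arguments": {
  "delta_pos": [
    [0,0,-0.003],
    [0,0,-0.006],
    [0,0,-0.008],
    [0,0,-0.008]
  ],
  "turn": [
    [0,0,0],
    [0,0,0],
    [0,0,0],
    [0,0,0]
  ]
}}

```text
time_s: 17.75
ee_pos: [569.0, -50.2, 108.9]
tool_rot: [-180.0, 0.0, 69.1]
contact_force: [-3.4, -0.2, 2.5]
opening: 0.253
```

Commanded z is now 108.97. I expect the flange to touch down at about 108.4, so I'll go in small steps from here.

Request:
{"name": "carry_out", "arguments": {
  "delta_pos": [
    [0,0,-0.002],
    [0,0,-0.004],
    [0,0,-0.004],
    [0,0,-0.004]
  ],
  "turn": [
    [0,0,0],
    [0,0,0],
    [0,0,0],
    [0,0,0]
  ]
}}

```text
time_s: 18.25
ee_pos: [569.0, -50.2, 108.5]
tool_rot: [-180.0, 0.0, 69.1]
contact_force: [-2.8, -1.2, 3.6]
opening: 0.25
```

Request:
{"name": "carry_out", "arguments": {
  "delta_pos": [
    [0,0,-0.002],
    [0,0,-0.004],
    [0,0,-0.004],
    [0,0,-0.004]
  ],
  "turn": [
    [0,0,0],
    [0,0,0],
    [0,0,0],
    [0,0,0]
  ]
}}

```text
time_s: 18.75
ee_pos: [569.0, -50.2, 108.5]
tool_rot: [180.0, 0.0, 69.1]
contact_force: [-3.7, -0.6, 5.1]
opening: 0.251
```

Request:
{"name": "carry_out", "arguments": {
  "delta_pos": [
    [0,0,-0.002],
    [0,0,-0.004],
    [0,0,-0.004],
    [0,0,-0.004]
  ],
  "turn": [
    [0,0,0],
    [0,0,0],
    [0,0,0],
    [0,0,0]
  ]
}}

```text
time_s: 19.25
ee_pos: [569.0, -50.2, 108.5]
tool_rot: [180.0, 0.0, 69.1]
contact_force: [-4.6, -0.7, 7.3]
opening: 0.252
```

Request:
{"name": "carry_out", "arguments": {
  "delta_pos": [
    [0,0,-0.002],
    [0,0,-0.004],
    [0,0,-0.004],
    [0,0,-0.004]
  ],
  "turn": [
    [0,0,0],
    [0,0,0],
    [0,0,0],
    [0,0,0]
  ]
}}

```text
time_s: 19.75
ee_pos: [569.0, -50.3, 108.4]
tool_rot: [180.0, 0.0, 69.1]
contact_force: [-6.9, 0.2, 10.3]
opening: 0.253
```

Contact is firm: z stalled at 108.4, where the flange should be flush, while the force rose to about 11 N. I'll release and pull back.

Request:
{"name": "carry_out", "arguments": {
  "delta_pos": [
    [0,0,0],
    [0,0,0],
    [0,0,0],
    [0,0,0]
  ],
  "turn": [
    [0,0,0],
    [0,0,0],
    [0,0,0],
    [0,0,0]
  ],
  "claw": 60
}}

```text
time_s: 20.25
ee_pos: [569.1, -50.1, 106.8]
tool_rot: [180.0, -0.0, 69.1]
contact_force: [-0.6, 0.2, 0.2]
opening: 0.629
```

Request:
{"name": "carry_out", "arguments": {
  "delta_pos": [
    [0,0,0.15],
    [0,0,0.5],
    [0,0,0.9],
    [0,0,0.9],
    [0,0,0.9]
  ],
  "turn": [
    [0,0,0],
    [0,0,0],
    [0,0,0],
    [0,0,0],
    [0,0,0]
  ]
}}

```text
time_s: 20.88
ee_pos: [569.0, -50.2, 215.7]
tool_rot: [179.9, -0.0, 69.1]
contact_force: [0.2, 0.4, 0.8]
opening: 0.637
```

Request:
{"name": "carry_out", "arguments": {
  "delta_pos": [
    [-0.2,-0.4,0.3],
    [-0.4,-0.8,0.5],
    [-0.4,-0.8,0.5],
    [-0.4,-0.8,0.5],
    [-0.4,-0.8,0.5]
  ],
  "turn": [
    [0,0,0],
    [0,0,0],
    [0,0,0],
    [0,0,0],
    [0,0,0]
  ]
}}

```text
time_s: 21.5
ee_pos: [520.5, -144.7, 273.1]
tool_rot: [-179.8, -0.0, 69.2]
contact_force: [0.4, 0.2, 1.3]
opening: 0.638
```

```bash
python3 - <<'E'
from h import *
s=arm.observe(); print(s['time_s'],s['ee_pos'],s['contact_force'],s['opening'])
q=cams.capture('side'); w=cams.capture('wrist'); t=cams.capture('top')
L=[569.3,-49.5]
for n,im in (('side',q),('wrist',w)):
  print(n,[np.round(proj(im,L+[z],s),1).tolist() for z in (95,99,155,161)])
b=np.array(q['pixels'])[150:250,210:330]; a=np.array(w['pixels'])[0:300,200:500]
cv2.imwrite('pics/g4.png',np.hstack([cv2.resize(b[...,::-1],(456,380),interpolation=2),cv2.resize(a[...,::-1],(340,380))]))
E
```

```text
21.5 [ 520.54094998 -144.69951428  273.13256722] [0.37899155 0.16574134 1.30603303] 0.6375910461095758
side [[213.6, 266.1], [212.2, 266.1], [192.2, 266.3], [190.0, 266.3]]
wrist [[109.4, 294.3], [109.0, 294.4], [102.2, 296.3], [101.3, 296.6]]
```

View pics/g4.png

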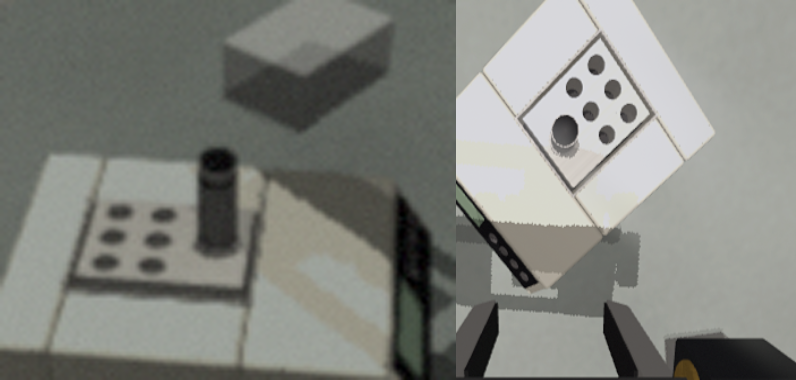

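The logger stands upright and flush on the block. Its cap top is at about row 190, and a seated logger should show it at 190.0. Nothing is touching it, so I'll hand in.

```bash
python3 -c "
from plant import arm
print(arm.sign_off())"
```

```text
the job is handed in; nothing more can be done
None
```

The probe logger is seated in the thermometer well with its flange on the block, and I've handed the job in at about 21.7 s of the 72 s allowed.

- **Well search:** I located the well with the wrist and top cameras, and the stem went in on the first try with no searching needed. The force reading stayed within noise, about 2 N, until the spring.
- **Pressing in:** The spring and its drag read about 2–3 N. The flange then met the block and z stalled at 108.4 mm, where I expected it to sit flush, as the push rose to about 10 N. At that point I measured up to 7 N sideways, below the roughly 9 N that would slide the block; it dropped to about zero on release.
- **Last checks:** The side view puts the cap top at row 190.3, against 190.0 predicted for a seated logger. It stands upright, with the gripper open and well clear.
- **Not checked:** I didn't inspect the other bench items in a final picture. The arm stayed clear of them, and the force readings showed no unexpected contact. The readings came only at the end of each move, so brief peaks in between would not show.

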